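Seal the storage tub: press its three fasteners in order

TASK

The storage tub is closed but not yet sealed. With the fingertips, gently press the three grey fasteners on its lid fully down, one after another: first the square one, then the long bar, and the round vent plug last, so that the air can get out. Do not grasp, lift, open or shift the tub, and leave the little cup on its lid and everything around it where it is.

Things in the scene. Friction and masses are not known exactly. Their poses are not given: they have to be found in the camera images.
- tub: Loose empty grey plastic tub with white hinged lid, about 1 kg, at any yaw. Origin: centre of its underside. z up, x towards its hinge side, y along its length. Lid 170 (x) by 240 mm (y), 10 mm thick, upper face 110 mm above the origin. Fastener centres at tub (x, y): square (-55, 80), bar (-55, -70), round plug (35, 45) mm. Fragile: cracks under more than about 35 N.
- lid (a joint): Hinge of the tub's lid, along the edge at tub x = +85 mm: 0 = shut, grows (rad) as it opens. It is shut at the start, held by its weight (0.25 kg) only.
- square (a joint): The square fastener, grey plastic, 32 x 32 mm. Presses straight down into the lid along the tub's -z: joint 0 = fully proud (top face 12 mm above the lid's upper face), 0.008 m = fully down against its stop (top 4 mm above the lid). It starts 0 to 1.5 mm down. It slides with about 3 N of friction, has no spring and stays where it is left.
- square_top (a point): Centre of the top face of the square fastener; moves with it.
- bar (a joint): The long bar fastener, grey plastic, 22 mm (tub x) by 70 mm (tub y). Presses straight down into the lid along the tub's -z: joint 0 = fully proud (top face 12 mm above the lid's upper face), 0.008 m = fully down against its stop (top 4 mm above the lid). It starts 0 to 1.5 mm down. It slides with about 3 N of friction, has no spring and stays where it is left.
- bar_top (a point): Centre of the top face of the bar fastener; moves with it.
- plug (a joint): The round vent plug, grey plastic, 36 mm in diameter, on the hinge side of the lid. Presses straight down into the lid along the tub's -z: joint 0 = fully proud (top face 12 mm above the lid's upper face), 0.008 m = fully down against its stop (top 4 mm above the lid). It starts 0 to 1.5 mm down. It slides with about 3 N of friction, has no spring and stays where it is left.
- plug_top (a point): Centre of the top face of the round vent plug; moves with it.
- dose_cup: Small loose white measuring cup, 40 mm wide, 32 mm tall, 20 g, standing on the lid near tub (35, -55) mm. Origin: centre of its underside.
- funnel: White plastic funnel standing mouth down on the ledge off the tub's +y end, 100 mm wide, 105 mm tall. Origin: centre of its underside.
- brush: Grout brush with a black rubber handle lying on the ledge off the tub's -y end, about 200 mm long, 42 mm tall. Origin: under its middle.
- spray: Pink spray bottle with a white trigger head, 76 mm wide, 201 mm tall, on the right of the ledge. Origin: centre of its underside.
- tin: Closed can, 72 mm wide, 85 mm tall, at the left or right of the ledge. Origin: centre of its underside.
- mug: Grey open cup, 76 mm wide, 85 mm tall, at the left or right of the ledge. Origin: centre of its underside.
- scraper: Flat spatula-like scraper, 200 mm long, lying on the left of the ledge. Origin: under its middle.

How it is judged:
On the way, in this order (a step that is already met when the one before it is completed fails the run):
1. the square fastener is pressed down by the fingers (value of joint square above 0.0062 m and contact force between the fingers and tub above 0.3 N).
2. the long bar is pressed down by the fingers (value of joint bar above 0.0062 m and contact force between the fingers and tub above 0.3 N).
3. the round vent plug is pressed down by the fingers (value of joint plug above 0.0062 m and contact force between the fingers and tub above 0.3 N).
At the end, for the whole second after the job is handed in: All three fasteners are at least 6.2 mm down of their 8 mm travel; the lid is shut (within 0.03 rad); the tub stands level and still within 25 mm of where it began; every other thing is within 30 mm of where it began (value of joint each of square, bar, plug above 0.0062 m and value of joint lid below 0.03 rad and distance of tub from where it was at the start of the episode below 0.025 m and angle between tub's own z axis and vertical below 0.05 rad and linear speed of tub below 0.01 m/s and distance of each of dose_cup, funnel, brush, spray, tin, mug, scraper from where it was at the start of the episode below 0.03 m); the robot touches nothing.
It fails at once if a fastener is pushed down (4 mm or more) before the one ahead of it in the order is down ((value of joint square below 0.0055 m and value of joint any of bar, plug above 0.004 m) or (value of joint bar below 0.0055 m and value of joint plug above 0.004 m)).
It fails at once if the tub is struck or pressed with more than 35 N (contact force between any of the fingers, the arm and tub above 35 N).
It fails at once if the lid is opened (value of joint lid above 0.08 rad).
It fails at once if the tub is lifted, tipped or shifted (distance of tub from where it was at the start of the episode above 0.03 m or angle between tub's own z axis and vertical above 0.1 rad).
It fails at once if a thing on or around the tub is moved, lifted or knocked over (distance of any of dose_cup, funnel, brush, spray, tin, mug, scraper from where it was at the start of the episode above 0.04 m or angle between any of dose_cup, funnel, brush, spray, tin, mug, scraper's own z axis and vertical above 0.5 rad).
It also fails if it takes over 45 s, if anything falls off the work surface, if the arm or the gripper's body presses on something with over 40 N, if the wrist force passes 120 N, or if a joint passes its speed limit or range.

ROBOT

A 6-joint arm with a two-finger parallel gripper is mounted at the origin on the work surface. World frame = base frame: x ahead of the robot, y to its left, z up, the work surface at z = 0. Lengths are in m, angles in rad, forces in N, time in s.
With the tool pointing down it reaches from about 0.375 to 0.9 m from the base axis. Payload 3.1 kg.
Tool frame: the origin (TCP) lies at the very end of the fingers, on their centre line; the grasp point (between the pads) lies 19 mm behind it (manip.hold_point_z is the distance from the TCP to the grasp point, in m); y points along the fingers, z is the direction in which the jaws open and shut, and the axes are right-handed (so a half turn about y gives the same grasp; the last joint's range is limited). The gripper opens to 85 mm and grips with 20 to 120 N. Pads are 22 mm wide; open, the fingers measure 114 mm over their backs; the gripper's body (76 mm by 85 mm) begins 54 mm behind the grasp point. The pads swing forward as they close: fully open they stand 13 mm farther back than shut.
Start: joints at [1.145, 0.527, 1.433, -0, 1.181, -0.178], TCP at [0.153, 0.606, 0.231] pointing down, gripper open.
Joint ranges: [-3.08, 3.08], [-0.75, 2.2], [0.22, 2.44], [-1.43, 4.57], [0, 2.65], [-2.85, 2.85]. Speed limits (rad/s): [2.79, 2.79, 3.14, 3.14, 3.14, 3.14].

INTERFACE

Orientations are given as a unit quaternion [x, y, z, w].
In Python, from station import manip, eyes, workorder gives the robot as it stands. The module is installed in compiled form; this text tells all that it offers.
- The arm moves only by the shell command python3 -m jog 'ROWS' [OPENING] [FORCE]. ROWS is JSON, a list of rows, each a list of 2 entries, a list of its own where there are three numbers: the shift along the tool's x, y, z in cm, then the turn about the tool's y in rad. A call has 1 to 20 rows; each row is the pose to reach, as a shift and turn from the pose commanded when the call began, along the tool's axes at that moment; what a row does not reach only later rows make up. A row lasts 1/12 s, in which the tool goes at most 41.7 mm and 7.16 degrees, less where a joint would pass 70% of its speed; a pose out of reach is approached as far as the arm can. A call with a gripper value outside its range is refused whole. OPENING is the finger opening in cm, from 0 to 8.54, set as the call begins (- or left out, the last holds). The fingers move at their own pace and stop on an object; FORCE is the grip in N (left out, the last holds). Time passes only in rows, so rows that repeat a pose let the fingers close. It gives the time, the measured TCP pose, the force and the opening at its end, in the units of the state.
- manip.sense(): the state, without advancing time (a new reading comes with each control period).
- eyes.snapshot(name): name is "scene" or "top" or "wrist"; returns a dict with "frame" (384x512x3 uint8, red, green, blue), "vfov" (degrees; the focal length in pixels is half the picture's height over the tangent of half this angle, whatever the lens; pixels are square), "cx", "cy" (the principal point, pixels), "rvec" (rotation vector, rad) and "tvec" (3), from world to camera coordinates, as OpenCV has them. Camera axes: x right, y down, z forward; pixel columns grow to the right and rows downward; lengths in m; the calibration is good to about 2 mm. The wrist camera is an equidistant fisheye: a pixel r from the principal point sees the ray r / f radians off the axis. A picture is of the moment at which its call begins. There is no depth.
- workorder.sign_off(): hands the job in, once; it reports no verdict.
The state is a dict: "t": time; "q": joint angles; "qd": joint speeds; "tau": joint torques, N m; "tcp_pos": TCP position; "tool_rot": TCP orientation; "force": force on the tool from outside, world axes, zero at the start; "ft_torque": the same for the moment, N m; "finger_gap": opening from 0.0 (shut) to 1.0 (fully open).
Only numpy, scipy, OpenCV 4.12 (cv2) and the standard library are available. Lean on these libraries where they do the work, as an engineer would, in place of code of your own. Each camera call takes 0.05 s, during which the arm holds its last target. There are 200 camera calls.

## Working session

There is one attempt and no reset: what is moved stays moved. The work goes in short steps, Python scripts to look and compute and a shell command to move; the robot and the scene stay as the last step left them, time stands still between calls to the robot, and variables do not carry over. Pictures are saved under pics/ and viewed, about 8 in all and at most 12, crops included, and the job is handed in when it is done.

```bash
mkdir -p pics
cat > h.py <<'E'
import numpy as np, cv2, sys
from station import manip, eyes, workorder
from scipy.spatial.transform import Rotation as R
def snap(n, save=None):
    s=eyes.snapshot(n)
    if save: cv2.imwrite('pics/'+save, s['frame'][:,:,::-1]); np.savez('pics/'+save+'.npz',**s)
    return s
def ray(s,u,v,fish=False):
    f=s['frame'].shape[0]/2/np.tan(np.radians(s['vfov'])/2)
    x,y=(u-s['cx'])/f,(v-s['cy'])/f
    if fish:
        r=np.hypot(x,y)+1e-12; d=np.array([np.sin(r)*x/r,np.sin(r)*y/r,np.cos(r)])
    else: d=np.array([x,y,1.])
    M=R.from_rotvec(np.ravel(s['rvec'])).as_matrix()
    return -M.T@np.ravel(s['tvec']), M.T@d
def onz(s,u,v,z,fish=False):
    c,d=ray(s,u,v,fish); return c+d*(z-c[2])/d[2]
def proj(s,p):
    f=s['frame'].shape[0]/2/np.tan(np.radians(s['vfov'])/2)
    q=R.from_rotvec(np.ravel(s['rvec'])).apply(p)+np.ravel(s['tvec']); return f*q[0]/q[2]+s['cx'],f*q[1]/q[2]+s['cy']
E
python3 - <<'E'
from h import *
a=snap('top','top0.png');b=snap('scene','scene0.png');
for s in (a,b): print(s['vfov'],ray(s,256,192))
st=manip.sense(); print(st['tcp_pos'],R.from_quat(st['tool_rot']).as_matrix().round(3),st['force'],st['finger_gap'],st['t'])
E
```

```text
43.6174613324106 (array([ 0.42268134, -0.00166216,  1.48865536]), array([ 0.08420336,  0.031125  , -0.99606267]))
54.36796788473883 (array([1.01878152, 0.78062737, 0.77467014]), array([-0.38840946, -0.68505576, -0.61688601]))
[0.15298716 0.60530738 0.23040701] [[ 0.969 -0.001  0.245]
 [-0.245 -0.002  0.969]
 [-0.    -1.    -0.002]] [-0.1576286  -0.14774633 -0.6493438 ] 1.0001760711292773 0.1
```

View pics/top0.png

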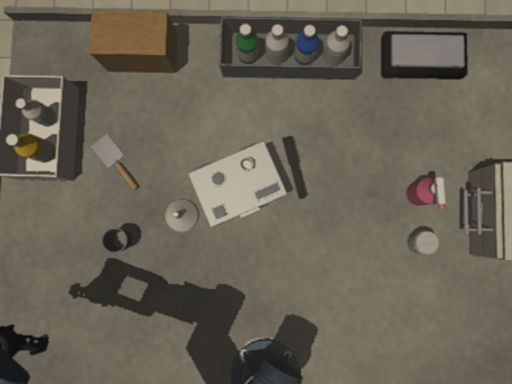

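View pics/scene0.png

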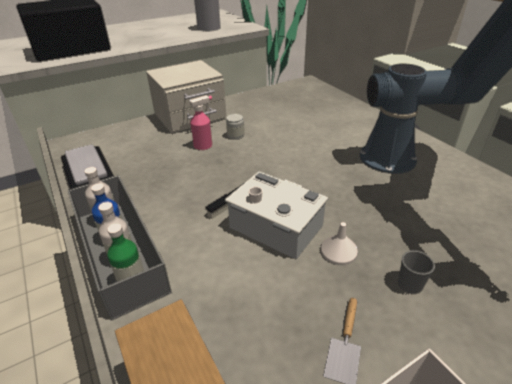

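The top view shows the tub with its lid centred near (238,184), the plug at (218,179), the square at (220,211), the bar at (267,190) and the cup at (248,163). Funnel is at (181,215) and brush at (294,167). The scene view agrees. Next I measure with masks.

Run:
```python
from h import *
s=dict(np.load('pics/top0.png.npz')); im=s['frame']
g=cv2.cvtColor(im,cv2.COLOR_RGB2GRAY)
print(g[184,238],g[179,218],g[211,220],g[190,267])
m=(g>165).astype(np.uint8); n,l,st,c=cv2.connectedComponentsWithStats(m)
k=l[184,238]; lid=(l==k).astype(np.uint8)
cn=max(cv2.findContours(lid,cv2.RETR_EXTERNAL,cv2.CHAIN_APPROX_NONE)[0],key=cv2.contourArea)
rc=cv2.minAreaRect(cn); print(rc,st[k])
box=[onz(s,*p,.11) for p in cv2.boxPoints(rc)]; print(np.round(box,4))
cs,h=cv2.findContours(lid,cv2.RETR_CCOMP,cv2.CHAIN_APPROX_NONE)
F={'square':(-.055,.08),'bar':(-.055,-.07),'plug':(.035,.045)}
px={'square':(220,211),'bar':(267,190),'plug':(218,179)}
A=[];B=[]
hull=np.zeros_like(lid); cv2.fillPoly(hull,[cv2.boxPoints(rc).astype(int)],1)
hull=cv2.erode(hull,np.ones((5,5)))
dk=((g<140)&(hull>0)).astype(np.uint8); n,l,st,c=cv2.connectedComponentsWithStats(dk)
for i in range(1,n):
    if st[i,4]>25:print(st[i],c[i])
for nme,(u,v) in px.items():
    i=min([i for i in range(1,n) if st[i,4]>25],key=lambda i:np.hypot(*(c[i]-(u,v))))
    p=onz(s,*c[i],.120); print(nme,c[i],p); A.append(F[nme]);B.append(p[:2])
A=np.array(A);B=np.array(B)
ctr=np.mean(box,0)[:2]; print('centre',ctr)
H=(A-A.mean(0)).T@(B-B.mean(0)); th=np.arctan2(H[0,1]-H[1,0],H[0,0]+H[1,1]); 
Rt=np.array([[np.cos(th),-np.sin(th)],[np.sin(th),np.cos(th)]]); o=B.mean(0)-Rt@A.mean(0)
print('yaw',th,'o',o,'res',B-(A@Rt.T+o))
for nme in F: print(nme,Rt@F[nme]+o)
print('cup',Rt@(.035,-.055)+o, onz(s,248,163,.14))
big=cv2.resize(im[130:240,150:320],None,fx=4,fy=4,interpolation=cv2.INTER_CUBIC)
for nme in F:
    u,v=proj(s,[*(Rt@F[nme]+o),.12]); cv2.circle(big,(int((u-150)*4+2),int((v-130)*4+2)),3,(255,0,0),-1)
cv2.imwrite('pics/crop.png',big[:,:,::-1])
```

```text
179 106 108 105
((237.6543426513672, 185.3193359375), (60.394203186035156, 81.15139770507812), 67.06790161132812) [ 190  143   95   83 3773]
[[ 0.5886  0.2388  0.11  ]
 [ 0.6868  0.0244  0.11  ]
 [ 0.5261 -0.0476  0.11  ]
 [ 0.4297  0.1645  0.11  ]]
[241 157  15  13  88] [248.21590909 162.18181818]
[212 172  13  13 128] [218.        177.9921875]
[255 183  25  16 202] [267.04950495 190.67821782]
[212 205  16  14 138] [219.26811594 211.51449275]
square [219.26811594 211.51449275] [0.47978025 0.14447397 0.12      ]
bar [267.04950495 190.67821782] [0.54298575 0.00957376 0.12      ]
plug [218.        177.9921875] [0.57600933 0.15152988 0.12      ]
centre [0.55780669 0.09503203]
yaw 0.43812505715566463 o [0.5633416  0.09586353] res [[ 1.83215240e-04 -5.00130013e-04]
 [-2.47646276e-04  4.31960836e-04]
 [ 6.44310361e-05  6.81691772e-05]]
square [0.47959704 0.1449741 ]
bar [0.54323339 0.0091418 ]
plug [0.5759449  0.15146171]
cup [0.61836914 0.06090684] [0.61870738 0.06551205 0.14      ]
```

View pics/crop.png

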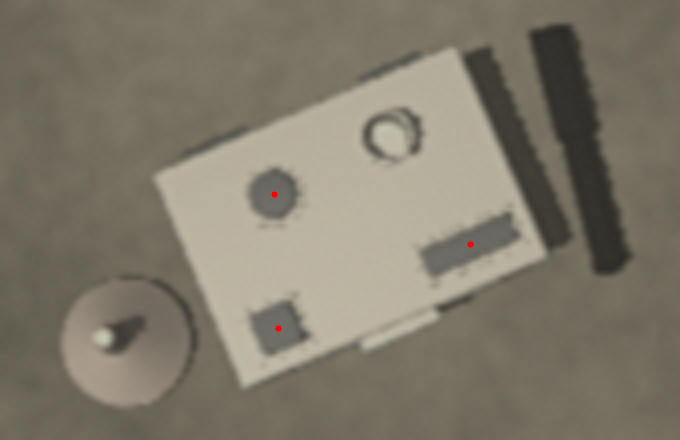

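The fit residual is below 1 mm, so the fastener centres are known well enough. Moving over the square with the fingers closed.

```bash
python3 -m jog '[[[1,0,-0.8],0],[[3.5,0,-3],0],[[6.5,0,-5.5],0],[[9.5,0,-8.1],0],[[12.5,0,-10.6],0],[[15.5,0,-13.2],0],[[18.5,0,-15.7],0],[[21.5,0,-18.3],0],[[24.5,0,-20.9],0],[[27.5,0,-23.4],0],[[30.5,0,-26],0],[[33.5,0,-28.5],0],[[36.5,0,-31],0],[[39,0,-33.2],0],[[41,0,-34.9],0],[[42.4,0,-36],0],[[43,0,-36.6],0],[[43,0,-36.6],0],[[43,0,-36.6],0],[[43,0,-36.6],0]]' 0 20
cat > w.py <<'E'
from h import *
T={'square':(.4796,.1450),'bar':(.5432,.0091),'plug':(.5759,.1515)}
st=manip.sense(); M=R.from_quat(st['tool_rot']).as_matrix(); p=np.array(st['tcp_pos'])
print(st['t'],p.round(4),'F',np.round(st['force'],2),'gap',st['finger_gap'])
for k,v in T.items(): print(k,'tool cm',(M.T@(np.array([*v,.122])-p)*100).round(2))
E
python3 - <<'E'
import w
from h import *
s=snap('wrist','wr1.png'); s2=snap('top','top1.png')
print(ray(s,256,192,True))
E
```

```text
t: 1.77
tcp_pos: [0.4791, 0.1463, 0.2311]
tool_rot: [-0.702, 0.088, -0.087, 0.702]
force: [0.6, 0.1, 1.1]
finger_gap: 0.004
1.7667 [0.4791 0.1463 0.2311] F [0.62 0.1  1.08] gap 0.0041804330802598265
square tool cm [ 0.1  10.91 -0.11]
bar tool cm [  9.59  10.9  -11.73]
plug tool cm [ 9.28 10.9   2.87]
(array([0.40489447, 0.1653807 , 0.37425419]), array([ 0.27789035, -0.0673032 , -0.95825218]))
```

View pics/wr1.png

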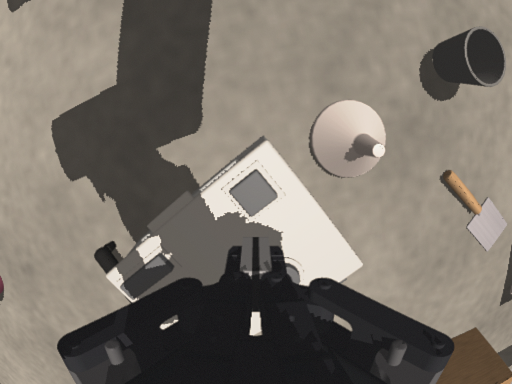

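The wrist view shows the square at about (254,193), with the funnel well clear at (348,139). I cross-check the square's position from this view.

Run:
```python
from h import *
s=dict(np.load('pics/wr1.png.npz')); g=cv2.cvtColor(s['frame'],cv2.COLOR_RGB2GRAY)
m=np.zeros_like(g); sub=g[165:222,222:284]; m[165:222,222:284]=(sub<150)
n,l,st,c=cv2.connectedComponentsWithStats(m); k=l[193,254]; print(st[k],c[k],g[193,254])
for z in (.120,.122): print(onz(s,*c[k],z,True))
```

```text
[ 229  169   48   48 1273] [253.08405342 192.57030636] 128
[0.47850602 0.14486887 0.12      ]
[0.47792698 0.14503022 0.122     ]
```

```bash
python3 -m jog '[[[0,1,0],0],[[0.1,3,-0.1],0],[[0.1,5,-0.1],0],[[0.1,7,-0.1],0],[[0.1,8.5,-0.1],0],[[0.1,9.5,-0.1],0],[[0.1,9.9,-0.1],0],[[0.1,10,-0.1],0],[[0.1,10,-0.1],0],[[0.1,10,-0.1],0]]'; python3 w.py
python3 -m jog '[[[0,0.1,0],0],[[0,0.2,0],0],[[0,0.3,0],0],[[0,0.4,0],0],[[0,0.5,0],0],[[0,0.6,0],0],[[0,0.7,0],0],[[0,0.8,0],0],[[0,0.9,0],0],[[0,1,0],0],[[0,1,0],0],[[0,1,0],0]]'; python3 w.py
```

```text
t: 2.7
tcp_pos: [0.4815, 0.1448, 0.132]
tool_rot: [-0.702, 0.087, -0.088, 0.702]
force: [-0.3, 0.7, 0.7]
finger_gap: 0.003
2.7 [0.4815 0.1448 0.132 ] F [-0.28  0.7   0.72] gap 0.0028284859504072854
square tool cm [-0.19  1.   -0.03]
bar tool cm [  9.3    1.01 -11.65]
plug tool cm [8.99 1.02 2.96]
t: 3.7
tcp_pos: [0.481, 0.1444, 0.1212]
tool_rot: [0.702, -0.087, 0.087, -0.702]
force: [0.8, -0.1, 0.4]
finger_gap: -0.003
3.7 [0.481  0.1444 0.1212] F [ 0.85 -0.08  0.4 ] gap -0.0034963224568940496
square tool cm [-0.16 -0.08  0.03]
bar tool cm [  9.34  -0.08 -11.59]
plug tool cm [ 9.02 -0.08  3.02]
```

```bash
python3 -m jog '[[[0,0.05,0],0],[[0,0.1,0],0],[[0,0.15,0],0],[[0,0.2,0],0],[[0,0.25,0],0],[[0,0.3,0],0],[[0,0.3,0],0],[[0,0.3,0],0]]'; python3 -m jog '[[[0,0.05,0],0],[[0,0.1,0],0],[[0,0.15,0],0],[[0,0.2,0],0],[[0,0.2,0],0],[[0,0.2,0],0]]'
```

```text
t: 4.37
tcp_pos: [0.4811, 0.1444, 0.1183]
tool_rot: [-0.702, 0.087, -0.087, 0.702]
force: [0.1, -0.3, 2.3]
finger_gap: -0.002
t: 4.87
tcp_pos: [0.4811, 0.1444, 0.1162]
tool_rot: [0.702, -0.087, 0.087, -0.702]
force: [-0.2, -0.8, 2.5]
finger_gap: -0.0
```

```bash
for i in 1 2; do python3 -m jog '[[[0,0.05,0],0],[[0,0.1,0],0],[[0,0.1,0],0],[[0,0.1,0],0]]' | grep -E 'tcp|force'; done;  python3 -m jog '[[[0,0.03,0],0],[[0,0.03,0],0],[[0,0.03,0],0]]'| grep -E 'tcp|force'
```

```text
tcp_pos: [0.4811, 0.1444, 0.1152]
force: [0.3, -0.4, 1.7]
tcp_pos: [0.4811, 0.1444, 0.1143]
force: [0.1, 0.0, 1.9]
tcp_pos: [0.4811, 0.1444, 0.114]
force: [-0.1, 0.2, 3.2]
```

```bash
for i in 1 2 3; do python3 -m jog '[[[0,0.03,0],0],[[0,0.03,0],0],[[0,0.03,0],0]]'| grep -E 'tcp|force'; done
```

```text
tcp_pos: [0.4811, 0.1444, 0.114]
force: [-0.7, -0.3, 5.2]
tcp_pos: [0.4812, 0.1444, 0.114]
force: [-1.1, -0.9, 6.8]
tcp_pos: [0.4811, 0.1444, 0.1139]
force: [-1.6, 0.2, 9.5]
```

Square is on its stop: TCP stays at 0.114 while the force climbs. Retracting and moving over the bar.

```bash
python3 -m jog '[[[0,-0.3,0],0],[[0,-1,0],0],[[0,-2.5,0],0],[[0,-4,0],0],[[0.5,-4.2,-0.6],0],[[2,-4.2,-2.5],0],[[4,-4.2,-5],0],[[6,-4.2,-7.5],0],[[8,-4.2,-9.9],0],[[9,-4.2,-11.1],0],[[9.3,-4.2,-11.5],0],[[9.3,-4.2,-11.6],0],[[9.3,-4.2,-11.6],0],[[9.3,-4.2,-11.6],0]]'; python3 w.py
```

```text
t: 7.7
tcp_pos: [0.5414, 0.0105, 0.1548]
tool_rot: [-0.702, 0.088, -0.086, 0.702]
force: [0.4, -0.0, -0.2]
finger_gap: -0.0
7.7 [0.5414 0.0105 0.1548] F [ 0.42 -0.02 -0.22] gap -0.00015289467766065122
square tool cm [-9.27  3.3  11.53]
bar tool cm [ 0.21  3.28 -0.09]
plug tool cm [-0.09  3.28 14.51]
```

Run:
```python
from h import *
s=snap('wrist','wr2.png')
```

```text
(no output)
```

View pics/wr2.png

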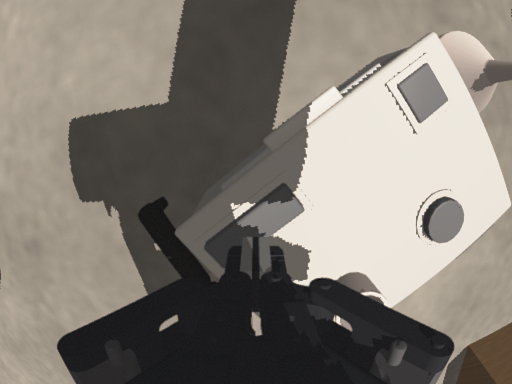

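The wrist view shows the square (423,92) now low with the plug (443,220) still proud. The bar's centre is near (255,222), in line with the fingertips, so I go down on it.

```bash
python3 -m jog '[[[0.2,0.5,-0.1],0],[[0.2,1.3,-0.1],0],[[0.2,2.1,-0.1],0],[[0.2,2.6,-0.1],0],[[0.2,2.9,-0.1],0],[[0.2,3,-0.1],0],[[0.2,3,-0.1],0],[[0.2,3,-0.1],0]]'; python3 w.py
python3 -m jog '[[[0,0.1,0],0],[[0,0.15,0],0],[[0,0.2,0],0],[[0,0.25,0],0],[[0,0.3,0],0],[[0,0.35,0],0],[[0,0.4,0],0],[[0,0.45,0],0],[[0,0.5,0],0],[[0,0.55,0],0],[[0,0.6,0],0],[[0,0.6,0],0]]'; python3 w.py
```

```text
t: 8.42
tcp_pos: [0.5446, 0.0076, 0.1251]
tool_rot: [-0.702, 0.087, -0.087, 0.702]
force: [0.5, -0.6, -0.0]
finger_gap: -0.002
8.4167 [0.5446 0.0076 0.1251] F [ 0.52 -0.56 -0.04] gap -0.0017902538432325677
square tool cm [-9.67  0.31 11.72]
bar tool cm [-0.17  0.31  0.11]
plug tool cm [-0.5   0.31 14.72]
t: 9.42
tcp_pos: [0.5445, 0.0077, 0.1191]
tool_rot: [0.702, -0.087, 0.087, -0.702]
force: [-1.4, 0.4, 2.5]
finger_gap: -0.001
9.4167 [0.5445 0.0077 0.1191] F [-1.41  0.39  2.49] gap -0.0005521793949445063
square tool cm [-9.66 -0.29 11.72]
bar tool cm [-0.16 -0.29  0.11]
plug tool cm [-0.48 -0.29 14.71]
```

```bash
python3 -m jog '[[[0,0.05,0],0],[[0,0.1,0],0],[[0,0.15,0],0],[[0,0.2,0],0],[[0,0.25,0],0],[[0,0.3,0],0],[[0,0.35,0],0],[[0,0.4,0],0],[[0,0.4,0],0],[[0,0.4,0],0]]'| grep -E 'tcp|force'; for i in 1 2; do python3 -m jog '[[[0,0.05,0],0],[[0,0.05,0],0],[[0,0.05,0],0]]'| grep -E 'tcp|force'; done; python3 -m jog '[[[0,0.05,0],0],[[0,0.05,0],0],[[0,0.05,0],0]]'| grep -E 'tcp|force'
```

```text
tcp_pos: [0.5445, 0.0077, 0.115]
force: [-0.4, -0.3, 1.6]
tcp_pos: [0.5445, 0.0077, 0.1146]
force: [0.1, -0.9, 2.5]
tcp_pos: [0.5445, 0.0077, 0.1141]
force: [0.0, -0.3, 2.6]
tcp_pos: [0.5445, 0.0076, 0.114]
force: [-1.1, -0.2, 5.1]
```

```bash
python3 -m jog '[[[0,0.05,0],0],[[0,0.05,0],0],[[0,0.05,0],0]]'| grep -E 'tcp|force'; python3 -m jog '[[[0,-0.3,0],0],[[0,-1,0],0],[[0,-2.5,0],0],[[0,-4,0],0],[[0,-4.8,0.6],0],[[0,-4.8,2.5],0],[[-0.2,-4.8,5],0],[[-0.3,-4.8,7.5],0],[[-0.4,-4.8,10],0],[[-0.5,-4.8,12.5],0],[[-0.5,-4.8,14],0],[[-0.5,-4.8,14.6],0],[[-0.5,-4.8,14.7],0],[[-0.5,-4.8,14.7],0],[[-0.5,-4.8,14.7],0]]'; python3 w.py;  python3 - <<'E'
from h import *
s=snap('wrist','wr3.png')
E
```

```text
tcp_pos: [0.5445, 0.0077, 0.114]
force: [-2.5, -0.1, 8.4]
t: 12.5
tcp_pos: [0.5754, 0.1504, 0.161]
tool_rot: [0.702, -0.088, 0.087, -0.701]
force: [0.4, 0.2, 0.9]
finger_gap: -0.001
12.5 [0.5754 0.1504 0.161 ] F [0.38 0.22 0.91] gap -0.0011855495858029937
square tool cm [-9.15  3.9  -2.88]
bar tool cm [  0.36   3.9  -14.49]
plug tool cm [0.02 3.89 0.12]
```

View pics/wr3.png

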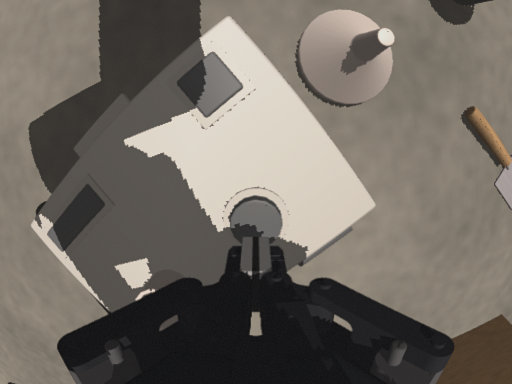

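The wrist view shows the plug at about (256,222), directly ahead of the fingertips. The square (210,84) and bar (78,217) are both sunk. Going down on the plug.

```bash
python3 -m jog '[[[0,0.5,0.1],0],[[0,1.3,0.1],0],[[0,2.1,0.1],0],[[0,2.9,0.1],0],[[0,3.3,0.1],0],[[0,3.5,0.1],0],[[0,3.6,0.1],0],[[0,3.6,0.1],0],[[0,3.6,0.1],0]]'; 
python3 -m jog '[[[0,0.1,0],0],[[0,0.15,0],0],[[0,0.2,0],0],[[0,0.25,0],0],[[0,0.3,0],0],[[0,0.35,0],0],[[0,0.4,0],0],[[0,0.45,0],0],[[0,0.5,0],0],[[0,0.55,0],0],[[0,0.6,0],0],[[0,0.6,0],0]]'; python3 w.py
```

```text
t: 13.3
tcp_pos: [0.5762, 0.1524, 0.1253]
tool_rot: [-0.702, 0.087, -0.088, 0.702]
force: [0.2, 0.5, 0.2]
finger_gap: -0.001
t: 14.3
tcp_pos: [0.5759, 0.1524, 0.1192]
tool_rot: [0.702, -0.087, 0.087, -0.702]
force: [-1.0, 0.1, 3.0]
finger_gap: -0.002
14.3 [0.5759 0.1524 0.1192] F [-0.96  0.12  3.  ] gap -0.001763911142821593
square tool cm [-9.16 -0.28 -3.08]
bar tool cm [  0.34  -0.28 -14.69]
plug tool cm [ 0.02 -0.28 -0.09]
```

```bash
python3 -m jog '[[[0,0.05,0],0],[[0,0.1,0],0],[[0,0.15,0],0],[[0,0.2,0],0],[[0,0.25,0],0],[[0,0.3,0],0],[[0,0.35,0],0],[[0,0.4,0],0],[[0,0.4,0],0],[[0,0.4,0],0]]'| grep -E 'tcp|force'; for i in 1 2 3 4; do python3 -m jog '[[[0,0.05,0],0],[[0,0.05,0],0],[[0,0.05,0],0]]'| grep -E 'tcp|force'; done
```

```text
tcp_pos: [0.576, 0.1524, 0.115]
force: [-0.8, 1.1, 0.7]
tcp_pos: [0.5759, 0.1524, 0.1145]
force: [-0.4, 0.4, 0.8]
tcp_pos: [0.576, 0.1524, 0.1141]
force: [-1.1, 0.6, 2.5]
tcp_pos: [0.576, 0.1524, 0.114]
force: [-2.4, 0.3, 5.2]
tcp_pos: [0.576, 0.1524, 0.114]
force: [-2.1, -0.1, 7.6]
```

Plug is on its stop. Rising and moving aside for the final check.

```bash
python3 -m jog '[[[0,-0.3,0],0],[[0,-1,0],0],[[0,-2.5,0],0],[[0,-5,0],0],[[0,-8,0],0],[[0,-11,0],0],[[-1,-12,0.5],0],[[-3,-12,2.5],0],[[-5,-12,5],0],[[-7,-12,8],0],[[-9,-12,11],0],[[-10,-12,14],0],[[-10,-12,17],0],[[-10,-12,19],0],[[-10,-12,20],0],[[-10,-12,20],0],[[-10,-12,20],0]]'
python3 - <<'E'
from h import *
s=snap('wrist','wr4.png'); s=snap('top','top4.png'); b=snap('scene','sc4.png')
A=np.load('pics/top0.png.npz')['frame']; c=b['frame'][150:300,190:370]
v=lambda i:cv2.resize(i[120:260,80:310],(460,280),interpolation=cv2.INTER_CUBIC)
r=np.vstack([v(A),v(s['frame'])]); c=cv2.resize(c,(330,275),interpolation=cv2.INTER_CUBIC)
cc=cv2.resize(np.load('pics/scene0.png.npz')['frame'][150:300,190:370],(330,275),interpolation=cv2.INTER_CUBIC)
o=np.zeros((560,800,3),np.uint8); o[:,:460]=r; o[:275,465:795]=cc; o[280:555,465:795]=c
cv2.imwrite('pics/cmp.png',o[:,:,::-1])
E
```

```text
t: 17.55
tcp_pos: [0.5272, 0.3703, 0.2323]
tool_rot: [0.702, -0.088, 0.087, -0.701]
force: [-0.9, 0.7, -0.3]
finger_gap: 0.005
```

View pics/cmp.png

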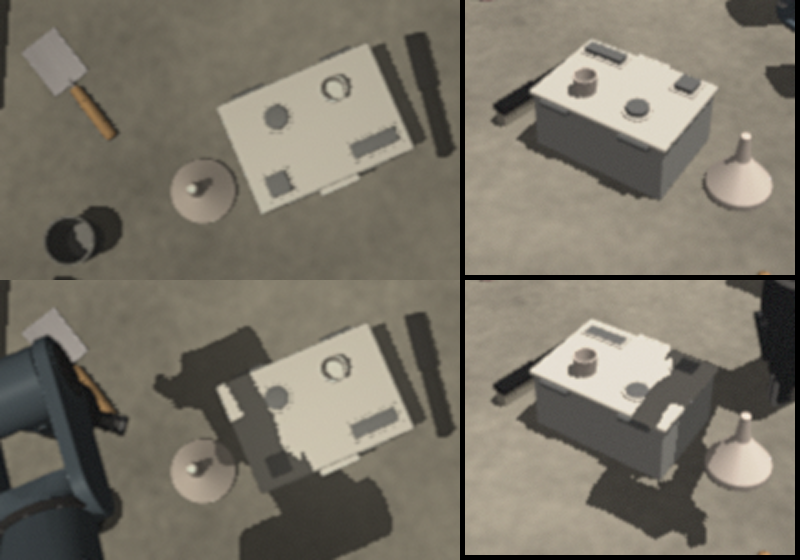

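The before/after comparison (top and scene views) shows the tub, cup, funnel, brush and scraper unmoved. All three fasteners are now flush-low, and the arm is clear.

```bash
python3 -c "
from h import *
s=manip.sense();print(s['t'],np.round(s['force'],2),np.abs(s['qd']).max());workorder.sign_off()"
```

```text
17.7 [ 0.95 -0.59 -0.41] 0.005489501201636239
the job is handed in; nothing more can be done
```

I pressed the square, then the bar, then the round vent plug fully down with closed fingertips, and handed the job in at 17.7 s. No verdict came back.

- **Fasteners:** Each one stopped with the fingertips at 0.114 m, the fully-down height (4 mm above the lid), while the upward force climbed from about 3 N of friction to 8–10 N. The highest reading was 9.5 N, taken at the end of each move, so a brief peak within a move would not show.
- **Surroundings:** Before-and-after pictures show the tub, cup, funnel and brush in place. The lid looks shut. I judged this by eye from the pictures and did not measure it.
- **Not fully seen:** In the last top view the arm covers the mug and part of the scraper. The spray and tin were outside the cropped comparison. The fingers stayed at 0.11 m or higher throughout, and never went near the spray or the tin.
- **Robot:** It is clear of everything and at rest, with no contact force beyond sensor noise (about 1 N).

No check failed or disagreed. The wrist camera placed the square within 2 mm of the top-camera position.

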